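# Set the hold-down screw over the purple-capped tube

## Task

In the three-place tube stand, find the tube with the purple cap and turn the thumbscrew of its own hold-down clockwise until it seats, then back it off a quarter turn so that the tube can just be spun, and finish still gripping the thumbscrew there: do not let go. Leave the other two thumbscrews as they are, the tubes in their sockets, and the other things on the bench alone.

Things in the scene. Friction and masses are not known exactly. Their poses are not given: they have to be found in the camera images.
- stand: Fixed aluminium slab 120 x 300 x 14 mm, three stations at y = -100, 0, +100 mm along it (1, 2, 3). Each: a capped tube in a white socket block (x = +25 mm, block top 58 mm up) and, at x = -20 mm, a steel post whose forked hold-down reaches over the cap, with a black thumbscrew on top. Origin: centre of its underside. Only the thumbscrews stand higher than 128 mm.
- screw1 (a joint): Thumbscrew of station 1, upright axis, rad; grows clockwise seen from above. Seats on a hard stop at 2.6 (fork then down on the cap rim); 0 is fully backed off (also a stop). Starts 0.4 to 1.3 rad short of the seat. Light friction (0.06 N m), stays where it is left; the screw itself does not rise or sink, the fork does (2 mm per rad).
- grip1 (a point): Point on the axis of thumbscrew 1, inside its black grip bar, 170 mm above the bench (12 mm below the bar's top). The bar is pinched from above across its width: 44 mm long, 12 mm wide, 36 mm tall (146 to 182 mm above the bench), with a brass collar of 24 mm diameter right under it. Free all round at its height up to the next bars 100 mm away.
- mark1 (a point): Point on top of grip bar 1, 20 mm out from the screw's axis along the bar's length, at the end marked with a white stripe (182 mm above the bench).
- socket1 (a point): Centre of the mouth of tube socket 1, 58 mm above the bench; its tube stands on this axis. Thumbscrew 1 is the one 45 mm from it.
- screw2 (a joint): Thumbscrew of station 2, upright axis, rad; grows clockwise seen from above. Seats on a hard stop at 2.6 (fork then down on the cap rim); 0 is fully backed off (also a stop). Starts 0.4 to 1.3 rad short of the seat. Light friction (0.06 N m), stays where it is left; the screw itself does not rise or sink, the fork does (2 mm per rad).
- grip2 (a point): Point on the axis of thumbscrew 2, inside its black grip bar, 170 mm above the bench (12 mm below the bar's top). The bar is pinched from above across its width: 44 mm long, 12 mm wide, 36 mm tall (146 to 182 mm above the bench), with a brass collar of 24 mm diameter right under it. Free all round at its height up to the next bars 100 mm away.
- mark2 (a point): Point on top of grip bar 2, 20 mm out from the screw's axis along the bar's length, at the end marked with a white stripe (182 mm above the bench).
- socket2 (a point): Centre of the mouth of tube socket 2, 58 mm above the bench; its tube stands on this axis. Thumbscrew 2 is the one 45 mm from it.
- screw3 (a joint): Thumbscrew of station 3, upright axis, rad; grows clockwise seen from above. Seats on a hard stop at 2.6 (fork then down on the cap rim); 0 is fully backed off (also a stop). Starts 0.4 to 1.3 rad short of the seat. Light friction (0.06 N m), stays where it is left; the screw itself does not rise or sink, the fork does (2 mm per rad).
- grip3 (a point): Point on the axis of thumbscrew 3, inside its black grip bar, 170 mm above the bench (12 mm below the bar's top). The bar is pinched from above across its width: 44 mm long, 12 mm wide, 36 mm tall (146 to 182 mm above the bench), with a brass collar of 24 mm diameter right under it. Free all round at its height up to the next bars 100 mm away.
- mark3 (a point): Point on top of grip bar 3, 20 mm out from the screw's axis along the bar's length, at the end marked with a white stripe (182 mm above the bench).
- socket3 (a point): Centre of the mouth of tube socket 3, 58 mm above the bench; its tube stands on this axis. Thumbscrew 3 is the one 45 mm from it.
- tube_purple: Closed sample tube with a purple cap, 16 mm diameter, 100 mm tall with its cap (22 mm diameter, 26 mm high), upright in one of the three sockets (which one varies). Origin: centre of its underside, 14 mm above the bench.
- tube_red: Closed sample tube with a red cap, 16 mm diameter, 100 mm tall with its cap (22 mm diameter, 26 mm high), upright in one of the three sockets (which one varies). Origin: centre of its underside, 14 mm above the bench.
- tube_green: Closed sample tube with a green cap, 16 mm diameter, 100 mm tall with its cap (22 mm diameter, 26 mm high), upright in one of the three sockets (which one varies). Origin: centre of its underside, 14 mm above the bench.
- rack: Bystander: loose white tube rack, 220 x 85 mm, 110 mm tall with its purple- and red-capped tubes. Origin: centre of its underside.
- jar: Bystander: amber jar, 60 mm diameter, 85 mm tall. Origin: centre of its underside.
- tip_box: Bystander: teal box with a pale lid, 84 x 124 x 65 mm. Origin: centre of its underside.

How it is judged (in metres and radians):
On the way:
1. the thumbscrew at the purple-capped tube has been turned clockwise until it seats (within 0.08 rad of its stop) (((horizontal distance between tube_purple and socket1 below 0.012 m and value of joint screw1 above 2.52 rad) or (horizontal distance between tube_purple and socket2 below 0.012 m and value of joint screw2 above 2.52 rad) or (horizontal distance between tube_purple and socket3 below 0.012 m and value of joint screw3 above 2.52 rad))), for 0.1 s.
At the end, for the whole second after the job is handed in: The purple-capped tube's thumbscrew stands a quarter turn back from its seat (within 0.22 rad), still, gripped by the fingers (over 3 N); the other thumbscrews' marks within 8 mm, tubes within 12 mm and 0.2 rad of upright, rack, jar and tip box within 30 mm of their starts (((horizontal distance between tube_purple and socket1 below 0.012 m and value of joint screw1 between 0.81 and 1.25 rad and velocity of joint screw1 between -0.1 and 0.1 rad/s and contact force between the fingers and screw1 above 3 N and distance of each of mark2, mark3 from where it was at the start of the episode below 0.008 m) or (horizontal distance between tube_purple and socket2 below 0.012 m and value of joint screw2 between 0.81 and 1.25 rad and velocity of joint screw2 between -0.1 and 0.1 rad/s and contact force between the fingers and screw2 above 3 N and distance of each of mark1, mark3 from where it was at the start of the episode below 0.008 m) or (horizontal distance between tube_purple and socket3 below 0.012 m and value of joint screw3 between 0.81 and 1.25 rad and velocity of joint screw3 between -0.1 and 0.1 rad/s and contact force between the fingers and screw3 above 3 N and distance of each of mark1, mark2 from where it was at the start of the episode below 0.008 m)) and angle between each of tube_purple, tube_red, tube_green's own z axis and vertical below 0.2 rad and distance of each of tube_purple, tube_red, tube_green from where it was at the start of the episode below 0.012 m and distance of each of rack, jar, tip_box from where it was at the start of the episode below 0.03 m); the arm keeps its last pose, push and grip.
It fails at once if a thumbscrew of a tube whose cap is not purple is turned (its mark moves over 8 mm) ((not (horizontal distance between tube_purple and socket1 below 0.012 m) and distance of mark1 from where it was at the start of the episode above 0.008 m) or (not (horizontal distance between tube_purple and socket2 below 0.012 m) and distance of mark2 from where it was at the start of the episode above 0.008 m) or (not (horizontal distance between tube_purple and socket3 below 0.012 m) and distance of mark3 from where it was at the start of the episode above 0.008 m)).
It fails at once if a tube in the stand is shifted over 12 mm or tipped over 0.2 rad (distance of any of tube_purple, tube_red, tube_green from where it was at the start of the episode above 0.012 m or angle between any of tube_purple, tube_red, tube_green's own z axis and vertical above 0.2 rad).
It fails at once if the rack, jar or tip box is pushed over 30 mm (distance of any of rack, jar, tip_box from where it was at the start of the episode above 0.03 m).
It also fails if it takes over 32 s, if anything falls off the work surface, if the arm or the gripper's body presses on something with over 40 N, if the wrist force passes 120 N, or if a joint passes its speed limit or range.

## Robot

A 7-joint arm with a two-finger parallel gripper is mounted at the origin on the work surface. World frame = base frame: x ahead of the robot, y to its left, z up, the work surface at z = 0. Lengths are in mm, angles in rad, forces in N, time in s.
With the tool pointing down it reaches from about 350 to 900 mm from the base axis. Payload 7.2 kg.
Tool frame: the origin (TCP) lies at the very end of the fingers, on their centre line; the grasp point (between the pads) lies 19 mm behind it; z points along the fingers, y is the direction in which the jaws open and shut (so a half turn about z gives the same grasp; the last joint's range is limited). The gripper opens to 88 mm and grips with 3 to 60 N. Pads are 20 mm wide; open, the fingers measure 115 mm over their backs; the gripper's body (75 mm by 178 mm) begins 61 mm behind the grasp point.
Start: joints at [1.126, 0.411, -0.013, 1.596, 0.006, 1.134, -0.082], TCP at [229.955, -581.162, 222.653] pointing down, gripper open.
Joint ranges: [-2.95, 2.95], [-0.29, 1.99], [-1.47, 1.44], [0.14, 2.54], [-1.03, 4.17], [0.13, 1.85], [-2.86, 2.86]. Speed limits (rad/s): [2.39, 2.39, 3.01, 3.01, 3.14, 3.14, 3.14].

## Interface

Orientations are given as [roll, pitch, yaw] about the fixed x, y, z axes, in that order (R = Rz(yaw) Ry(pitch) Rx(roll)).
In Python, from plant import bot gives the robot as it stands.
- The arm moves only by the tool step_arm, never from a script. Its argument "motion" is one flat list of numbers, 4 for each row, row after row: the shift along the tool's x, y, z in m, then the turn about the tool's z in rad. In form: [tx, ty, tz, turn, tx, ty, tz, turn, ...]. A call has 1 to 12 rows; each row shifts and turns the commanded pose from where the row before left it, along the tool's axes as they then stand; what a row does not reach is not made up. A row lasts 1/12 s, in which the tool goes at most 41.7 mm and 7.16 degrees, less where a joint would pass 70% of its speed; a pose out of reach is approached as far as the arm can. A call with a gripper value outside its range is refused whole. "hand" is the closure, from 0 (fully open) to 1 (shut), set as the call begins (left out, the last holds). The fingers move at their own pace and stop on an object; "squeeze" is the grip in N (left out, the last holds). Time passes only in rows, so rows that do not move let the fingers close. It gives the time, the measured TCP pose, the force and the opening at its end, in the units of the state.
- bot.get_state(): the state, without advancing time (a new reading comes with each control period).
- bot.snapshot(name): name is "scene" or "side" or "wrist"; returns (picture, depth): 400x640x3 uint8, red, green, blue; 400x640 float32, mm along the optical axis (not along the pixel's ray), 0 where there is no reading.
- bot.camera_model(name): a dict with "mtx" (3x3 intrinsics, pixels), "view" (4x4, takes a point from world to camera coordinates). Camera axes: x right, y up, looking along -z (the intrinsics and any distortion apply to the point x, -y, -z); pixel columns grow to the right and rows downward; lengths in mm; the calibration is good to about 2 mm. A picture is of the moment at which its call begins: read the wrist's pose just before it. camera_model takes no time and is no camera call; for the wrist camera it gives the pose at the moment of the call.
- bot.finish_job(): hands the job in, once; it reports no verdict.
The state is a dict: "time": time; "joint_positions": joint angles; "qd": joint speeds; "effort": joint torques, N m; "ee_pos": TCP position; "orientation": TCP orientation; "ft_force": force on the tool from outside, world axes, zero at the start; "wrist_torque": the same for the moment, N m; "finger_gap": finger opening in mm.
Only numpy, scipy, OpenCV 4.12 (cv2) and the standard library are available. Lean on these libraries where they do the work, as an engineer would, in place of code of your own. Each camera call takes 0.05 s, during which the arm holds its last target.

## Working session

There is one attempt and no reset: what is moved stays moved. The work goes in short steps, Python scripts to look and compute and a tool call to move; the robot and the scene stay as the last step left them, time stands still between calls to the robot, and variables do not carry over. Pictures are saved under pics/ and viewed, and the job is handed in when it is done.

Besides the shell and the picture viewer there is one more tool, called as a command line: name --argument value ..., lists and objects as JSON in quotes. step_arm: Moves the arm, as the interface text tells. Its arguments: {"type":"object","properties":{"motion":{"type":"array"},"hand":{"type":"number"},"squeeze":{"type":"number"}},"required":["motion"]}

```bash
mkdir -p pics
cat > h.py <<'E'
import numpy as np, cv2
from plant import bot
def snap(n,f):
    s=bot.get_state(); m=bot.camera_model(n); im,d=bot.snapshot(n)
    cv2.imwrite('pics/'+f+'.png',im[:,:,::-1]); np.savez('pics/'+f+'.npz',im=im,d=d,mtx=m['mtx'],view=m['view'])
    return im,d,m
def world(d,m,u,v,z=None):
    K=np.array(m['mtx']);V=np.linalg.inv(np.array(m['view']))
    x=(u-K[0,2])/K[0,0];y=(v-K[1,2])/K[1,1]
    r=np.array([x,-y,-1.0])
    if z is None: p=r*d[int(v),int(u)]
    else:
        o=V[:3,3]; w=V[:3,:3]@r; return o+w*(z-o[2])/w[2]
    return (V@np.append(p,1))[:3]
E
python3 - <<'E'
from h import *
for n in ['scene','side','wrist']:
    im,d,m=snap(n,n+'0'); print(n,np.round(np.linalg.inv(m['view']),2).tolist(),{k:(np.round(v,1).tolist()) for k,v in m.items() if k!='view'})
s=bot.get_state();print(s)
E
```

```text
scene [[0.81, -0.34, 0.47, 1123.26], [0.58, 0.48, -0.65, -837.1], [-0.0, 0.8, 0.59, 863.42], [0.0, 0.0, 0.0, 1.0]] {'mtx': [[378.7, 0.0, 319.2], [0.0, 378.7, 203.6], [0.0, 0.0, 1.0]]}
side [[-0.83, 0.34, -0.44, -47.53], [-0.55, -0.49, 0.67, 872.25], [0.02, 0.8, 0.6, 917.06], [0.0, 0.0, 0.0, 1.0]] {'mtx': [[498.7, 0.0, 313.4], [0.0, 498.7, 199.1], [0.0, 0.0, 1.0]]}
wrist [[0.37, 0.9, 0.24, 297.18], [-0.93, 0.36, 0.09, -556.46], [-0.0, -0.26, 0.97, 384.07], [0.0, 0.0, 0.0, 1.0]] {'mtx': [[307.5, 0.0, 317.7], [0.0, 307.5, 200.2], [0.0, 0.0, 1.0]]}
{'time': 0.15, 'joint_positions': array([ 1.12578685,  0.41170165, -0.01271998,  1.59678826,  0.00561074,
        1.13428927, -0.08218186]), 'qd': array([-0.00012795, -0.00115688, -0.00010542, -0.00419668, -0.00055539,
        0.00082077, -0.00069571]), 'effort': array([ 1.88776001e-03, -5.88332140e+01,  6.42747302e-01, -2.91292441e+01,
       -5.36951248e-02,  1.57546060e-02,  9.19383046e-05]), 'ee_pos': array([ 229.81479141, -580.83451029,  222.03726675]), 'orientation': array([-3.14044506e+00,  8.63699415e-05,  3.76862849e-01]), 'ft_force': array([-0.0588781 , -0.37200024, -0.1856996 ]), 'wrist_torque': array([-0.00545579, -0.01352265,  0.02131786]), 'finger_gap': 87.97900181865793}
```

View pics/scene0.png

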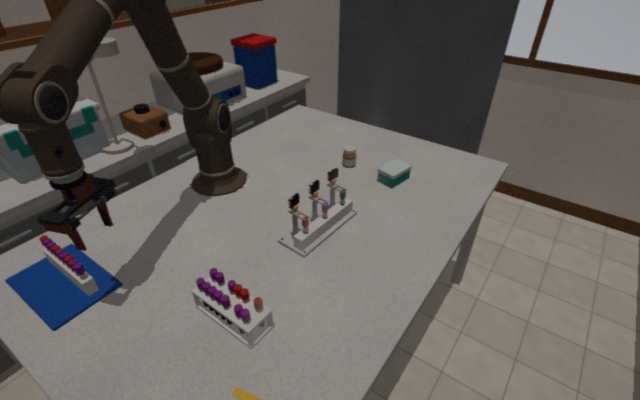

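View pics/side0.png

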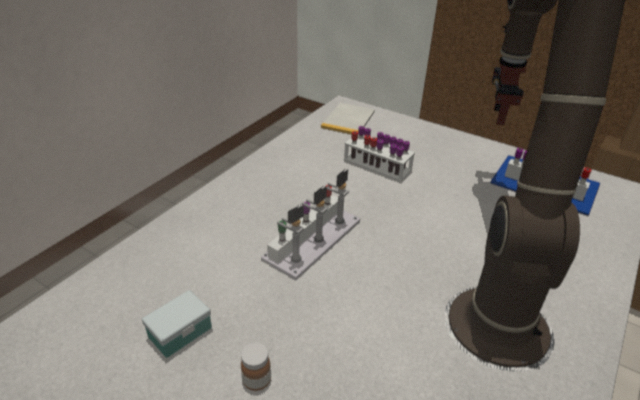

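View pics/wrist0.png

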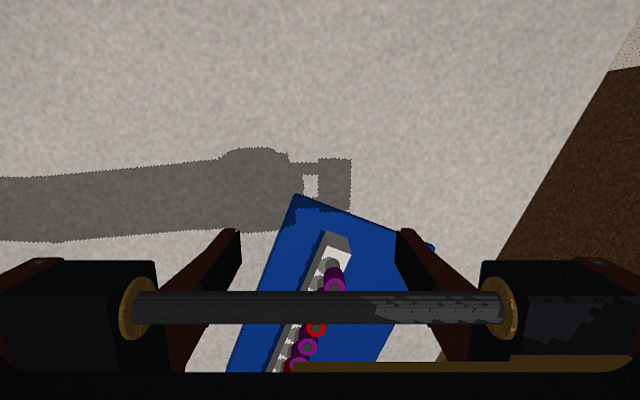

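Three stations: red, purple and green caps, with purple in the middle (scene ~ (325,207)). I'll zoom in on both views.

Run:
```python
from h import *
a=cv2.imread('pics/scene0.png')[160:260,270:370];b=cv2.imread('pics/side0.png')[160:280,255:375]
cv2.imwrite('pics/z0.png',np.hstack([cv2.resize(a,(400,400),interpolation=cv2.INTER_CUBIC),cv2.resize(b,(400,400),interpolation=cv2.INTER_CUBIC)]))
```

```text
(no output)
```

View pics/z0.png

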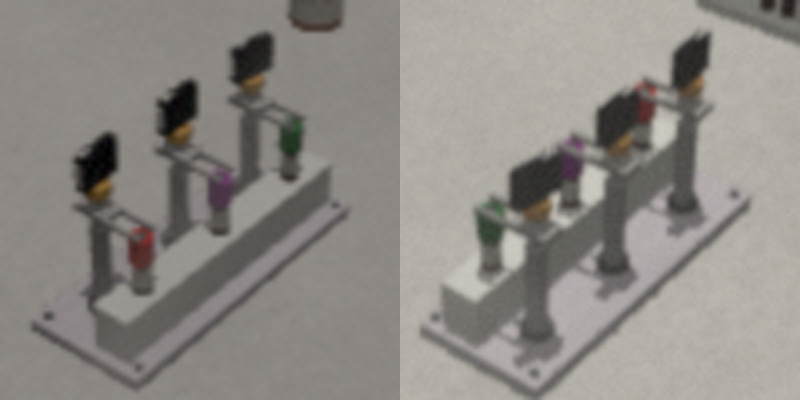

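Run:
```python
from h import *
for n,(u0,u1,v0,v1) in {'scene':(270,370,160,260),'side':(255,375,160,280)}.items():
    f=np.load(f'pics/{n}0.npz');d=f['d'];K=f['mtx'];V=np.linalg.inv(f['view'])
    u,v=np.meshgrid(np.arange(u0,u1),np.arange(v0,v1));dd=d[v,u]
    P=np.stack([(u-K[0,2])/K[0,0]*dd,-(v-K[1,2])/K[1,1]*dd,-dd,np.ones_like(dd)],-1)@V.T
    P=P[...,:3][dd>0]; 
    T=P[(P[:,2]>146)&(P[:,2]<200)]
    _,l,c=cv2.kmeans(T[:,:2].astype(np.float32),3,None,(3,50,.1),5,cv2.KMEANS_PP_CENTERS)
    for i in range(3):
        q=T[l.ravel()==i]; qc=q[:,:2]-q[:,:2].mean(0); w,e=np.linalg.eigh(np.cov(qc.T)); a=e[:,1]
        print(n,len(q),q.min(0).round(),q.max(0).round(),q.mean(0).round(1),'yaw',np.arctan2(a[1],a[0]).round(2),np.sqrt(w).round(1))
    S=P[(P[:,2]>8)&(P[:,2]<20)]; r=cv2.minAreaRect(S[:,:2].astype(np.float32)); print('slab',r,np.median(S[:,2]))
    B=P[(P[:,2]>50)&(P[:,2]<64)]; print('block',cv2.minAreaRect(B[:,:2].astype(np.float32)))
```

```text
scene 114 [497.  74. 146.] [518. 121. 185.] [509.1  94.4 167. ] yaw 1.28 [ 2.9 13.5]
scene 128 [ 489. -126.  146.] [502. -81. 188.] [ 497.4 -105.7  168.1] yaw 1.49 [ 3.  13.5]
scene 117 [493. -27. 146.] [508.  20. 185.] [502.9  -6.6 167.9] yaw 1.45 [ 3.4 13.7]
slab ((498.0401306152344, 138.5294952392578), (178.15750122070312, 607.5811157226562), 8.967458724975586) 13.977174309474663
block ((530.0673828125, -5.241424560546875), (283.06134033203125, 68.6621322631836), 86.37004852294922)
side 232 [493.  76. 146.] [516. 121. 187.] [502.1 100.8 167.3] yaw 1.28 [ 3.2 13.2]
side 179 [488. -27. 146.] [505.  21. 185.] [495.5   2.2 168.2] yaw 1.46 [ 3.2 13.5]
side 153 [ 481. -122.  146.] [499. -75. 184.] [489.3 -96.3 168.6] yaw 1.49 [ 3.6 13.4]
slab ((536.0101928710938, -152.03482055664062), (167.52175903320312, 615.2671508789062), 6.520460605621338) 13.89663034060277
block ((525.2649536132812, -2.742034912109375), (285.2927551269531, 75.38080596923828), 85.8064193725586)
```

step_arm --motion '[0.0193,-0.0183,-0.004,0,0.0193,-0.0183,-0.004,0,0.0193,-0.0183,-0.004,0,0.0193,-0.0183,-0.004,0,0.0193,-0.0183,-0.004,0,0.0193,-0.0183,-0.004,0,0.0193,-0.0183,-0.004,0,0.0193,-0.0183,-0.004,0,0.0193,-0.0183,-0.004,0,0.0193,-0.0183,-0.004,0,0.0193,-0.0183,0,0,0.0193,-0.0183,0,0]' --hand 0

```text
time: 1.15
ee_pos: [364.8, -290.5, 262.8]
orientation: [3.141, -0.0, 0.377]
ft_force: [-0.2, -0.9, 0.3]
finger_gap: 87.9
```

step_arm --motion '[0.0193,-0.0183,0,0,0.0193,-0.0183,0,0,0.0193,-0.0183,0,0,0.0193,-0.0183,0,0,0.0193,-0.0183,0,0,0.0193,-0.0183,0,0,0.0193,-0.0183,0,0,0.0193,-0.0183,0,0,0.0193,-0.0183,0,0,0.0193,-0.0183,0,0,0.0193,-0.0183,0,0,0.0193,-0.0183,0,0]'

```text
time: 2.15
ee_pos: [499.3, -1.2, 262.5]
orientation: [3.142, 0.0, 0.377]
ft_force: [-0.3, -0.3, 0.3]
finger_gap: 87.5
```

step_arm --motion '[0,0,0,-0.107,0,0,0,-0.107,0,0,0,-0.107,0,0,0,-0.107,0,0,0,-0.107,0,0,0,-0.107,0,0,0,-0.107,0,0,0,-0.107,0,0,0,-0.107,0,0,0,-0.107,0,0,0,0,0,0,0,0]'

```text
time: 3.15
ee_pos: [498.9, -2.5, 262.5]
orientation: [-3.141, 0.0, 1.443]
ft_force: [0.7, -1.0, 0.6]
finger_gap: 87.9
```

Run:
```python
from h import *
im,d,m=snap('wrist','w1'); s=bot.get_state();print(s['ee_pos'],s['orientation'],s['joint_positions'].round(3))
K=m['mtx'];V=np.linalg.inv(m['view'])
v,u=np.mgrid[:400,:640];dd=d
P=(np.stack([(u-K[0,2])/K[0,0]*dd,-(v-K[1,2])/K[1,1]*dd,-dd,np.ones_like(dd)],-1)@V.T)[...,:3]
M=(dd>0)&(P[...,2]>176)&(P[...,2]<188)&(abs(P[...,1])<150)
n,l,st,c=cv2.connectedComponentsWithStats(M.astype(np.uint8))
for i in range(1,n):
    if st[i,4]>60:
        q=P[l==i]; print(st[i],c[i].round(),cv2.minAreaRect(q[:,:2].astype(np.float32)),q[:,2].mean())
```

```text
[498.94240509  -2.45414004 262.52942407] [-3.14132247e+00  1.53334159e-05  1.44286439e+00] [ 0.432  0.215 -0.609  1.809  0.134  1.159 -0.348]
[299  47  21  63 989] [309.  78.] ((506.56744384765625, 95.16116333007812), (44.287437438964844, 11.955825805664062), 75.91094207763672) 181.69152997981712
[309 180  18  52 726] [317. 206.] ((500.2658996582031, -4.112987518310547), (42.97007751464844, 11.944048881530762), 87.066650390625) 181.69843794413646
[320 325  14   8  97] [327. 328.] ((493.77777099609375, -120.3034439086914), (9.279129028320312, 11.768156051635742), 89.49213409423828) 181.9944008926675
```

View pics/w1.png

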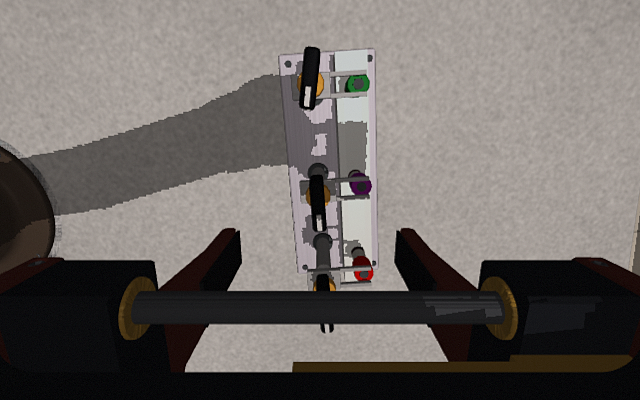

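step_arm --motion '[-0.0014,0.0015,0.01,-0.06,0,0,0.015,0,0,0,0.015,0,0,0,0.015,0,0,0,0.015,0,0,0,0.015,0,0,0,0.01,0,0,0,0.008,0,0,0,0.0055,0,0,0,0.003,0,0,0,0,0,0,0,0,0]'

```text
time: 4.2
ee_pos: [500.7, -3.8, 151.5]
orientation: [3.141, -0.0, 1.507]
ft_force: [0.8, -0.3, -0.2]
finger_gap: 88.0
```

step_arm --motion '[0,0,0,0,0,0,0,0,0,0,0,0,0,0,0,0,0,0,0,0,0,0,0,0,0,0,0,0,0,0,0,0,0,0,0,0,0,0,0,0]' --hand 1 --squeeze 25

```text
time: 5.03
ee_pos: [500.4, -3.9, 151.1]
orientation: [-3.142, -0.0, 1.507]
ft_force: [-0.2, 0.0, -0.2]
finger_gap: 24.9
```

```bash
cat > st.py <<'E'
from plant import bot
s=bot.get_state();print(s['time'],s['ee_pos'].round(1),s['orientation'].round(3),s['wrist_torque'].round(2),s['ft_force'].round(1),s['finger_gap'],s['joint_positions'].round(2))
E
python3 st.py; python3 -c "
from h import *
snap('wrist','w2')"
```

```text
5.0333 [500.4  -3.9 151.1] [-3.142 -0.     1.507] [-0.01 -0.07  0.03] [-0.2  0.  -0.2] 24.86317370350034 [ 0.4   0.34 -0.59  1.94  0.24  0.92 -0.38]
```

View pics/w2.png

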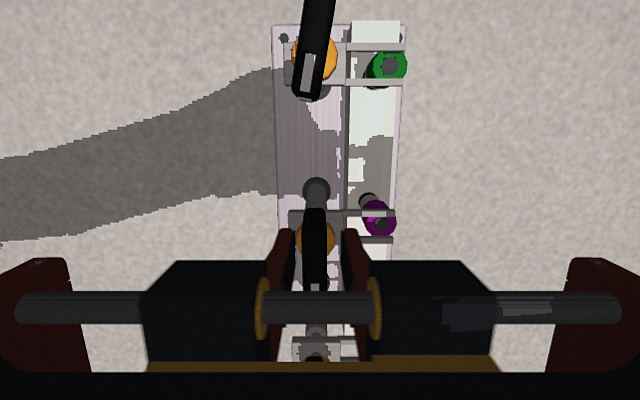

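The bar at (315,250) is centred between the still-closing fingers. The purple cap (378,218) is beside it. I'll let the fingers finish closing.

step_arm --motion '[0,0,0,0,0,0,0,0,0,0,0,0,0,0,0,0,0,0,0,0]'

```text
time: 5.5
ee_pos: [498.9, -3.8, 151.0]
orientation: [-3.139, 0.001, 1.507]
ft_force: [-5.9, 0.7, 5.0]
finger_gap: 12.0
```

```bash
python3 st.py
```

```text
5.5 [498.9  -3.8 151. ] [-3.139e+00  1.000e-03  1.507e+00] [ 0.03  1.   -0.02] [-5.9  0.7  5. ] 12.029546855128338 [ 0.4   0.34 -0.59  1.95  0.24  0.93 -0.37]
```

step_arm --motion '[0,-0.0015,0,0,0,0,0,0.06,0,0,0,0.06,0,0,0,0.06,0,0,0,0.06,0,0,0,0.06,0,0,0,0,0,0,0,0]'

```text
time: 6.17
ee_pos: [498.6, -3.8, 151.0]
orientation: [-3.141, 0.0, 1.209]
ft_force: [-1.0, -0.3, -0.1]
finger_gap: 11.8
```

```bash
python3 st.py
```

```text
6.1667 [498.6  -3.8 151. ] [-3.141  0.     1.209] [-0.05  0.15 -0.06] [-1.  -0.3 -0.1] 11.818162933206 [ 0.35  0.33 -0.53  1.95  0.21  0.92 -0.65]
```

step_arm --motion '[0,0,0,0.05,0,0,0,0.05,0,0,0,0.05,0,0,0,0.05,0,0,0,0]'

```text
time: 6.58
ee_pos: [498.5, -3.7, 151.0]
orientation: [-3.141, 0.0, 1.007]
ft_force: [-2.0, 1.0, -0.5]
finger_gap: 11.8
```

```bash
python3 st.py
```

```text
6.5833 [498.5  -3.7 151. ] [-3.141  0.     1.007] [ 0.15  0.35 -0.03] [-2.   1.  -0.5] 11.773828380241143 [ 0.32  0.32 -0.49  1.95  0.19  0.91 -0.83]
```

step_arm --motion '[0,0,0,0.05,0,0,0,0.05,0,0,0,0.05,0,0,0,0]'

```text
time: 6.92
ee_pos: [498.5, -3.7, 151.0]
orientation: [-3.141, 0.0, 0.858]
ft_force: [-1.7, 0.5, -1.1]
finger_gap: 11.6
```

```bash
python3 st.py
```

```text
6.9167 [498.5  -3.7 151. ] [-3.141  0.     0.858] [ 0.21  0.42 -0.02] [-1.7  0.5 -1.1] 11.573550312018199 [ 0.29  0.32 -0.46  1.96  0.18  0.91 -0.97]
```

step_arm --motion '[0,0,0,0.05,0,0,0,0.05,0,0,0,0.05,0,0,0,0]'

```text
time: 7.25
ee_pos: [498.4, -3.6, 151.0]
orientation: [-3.141, 0.001, 0.708]
ft_force: [-2.9, 1.2, 0.4]
finger_gap: 11.8
```

```bash
python3 st.py
```

```text
7.25 [498.4  -3.6 151. ] [-3.141e+00  1.000e-03  7.080e-01] [ 0.25  0.64 -0.06] [-2.9  1.2  0.4] 11.770263715737677 [ 0.27  0.31 -0.43  1.96  0.16  0.91 -1.11]
```

step_arm --motion '[0,0,0,0.04,0,0,0,0.04,0,0,0,0.04,0,0,0,0]'

```text
time: 7.58
ee_pos: [498.4, -3.5, 151.0]
orientation: [-3.141, 0.001, 0.589]
ft_force: [-3.1, 1.8, 0.7]
finger_gap: 11.9
```

```bash
python3 st.py; python3 -c "
from h import *
snap('wrist','w3')"
```

```text
7.5833 [498.4  -3.5 151. ] [-3.141e+00  1.000e-03  5.890e-01] [ 0.37  0.75 -0.07] [-3.1  1.8  0.7] 11.900750072345717 [ 0.25  0.31 -0.41  1.96  0.15  0.9  -1.22]
```

View pics/w3.png

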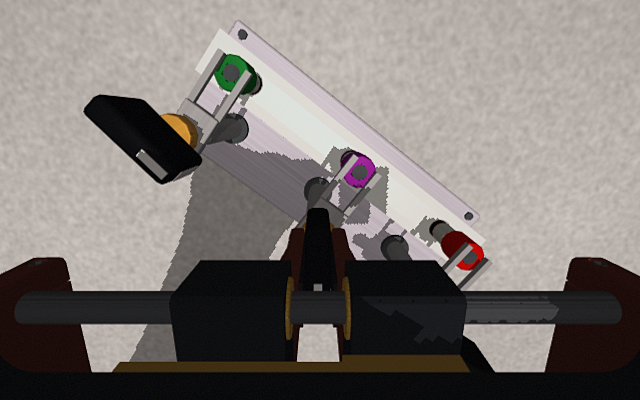

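The bar (317,250) has turned with the fingers and stays aligned. It's at 0.92 rad with no stop felt yet, so I'll go on in small steps.

step_arm --motion '[0,0,0,0.04,0,0,0,0.04,0,0,0,0.02,0,0,0,0]'

```text
time: 7.97
ee_pos: [498.4, -3.5, 151.0]
orientation: [-3.141, 0.001, 0.489]
ft_force: [-5.1, 2.7, 0.8]
finger_gap: 12.0
```

```bash
python3 st.py
```

```text
7.9667 [498.4  -3.5 151. ] [-3.141e+00  1.000e-03  4.890e-01] [ 0.54  1.05 -0.08] [-5.1  2.7  0.8] 12.036068373544344 [ 0.23  0.31 -0.39  1.96  0.15  0.9  -1.31]
```

step_arm --motion '[0,0,0,0.04,0,0,0,0.04,0,0,0,0.02,0,0,0,0]'

```text
time: 8.3
ee_pos: [498.3, -3.4, 151.0]
orientation: [-3.141, 0.001, 0.389]
ft_force: [-5.6, 2.2, 1.4]
finger_gap: 11.8
```

```bash
python3 st.py
```

```text
8.3 [498.3  -3.4 151. ] [-3.141e+00  1.000e-03  3.890e-01] [ 0.64  1.07 -0.05] [-5.6  2.2  1.4] 11.83251633156912 [ 0.22  0.3  -0.37  1.96  0.14  0.9  -1.4 ]
```

step_arm --motion '[0,0,0,0.03,0,0,0,0.03,0,0,0,0]'

```text
time: 8.55
ee_pos: [498.4, -3.4, 151.0]
orientation: [-3.141, 0.001, 0.328]
ft_force: [-5.9, 3.4, 1.0]
finger_gap: 11.8
```

```bash
python3 st.py
```

```text
8.55 [498.4  -3.4 151. ] [-3.141e+00  1.000e-03  3.280e-01] [ 0.62  1.04 -0.03] [-5.9  3.4  1. ] 11.833224208714228 [ 0.21  0.3  -0.36  1.96  0.13  0.9  -1.46]
```

step_arm --motion '[0,0,0,0.03,0,0,0,0.03,0,0,0,0]'

```text
time: 8.8
ee_pos: [498.3, -3.4, 151.0]
orientation: [-3.141, 0.001, 0.269]
ft_force: [-5.0, 3.0, 0.8]
finger_gap: 12.1
```

```bash
python3 st.py
```

```text
8.8 [498.3  -3.4 151. ] [-3.141e+00  1.000e-03  2.690e-01] [0.64 1.05 0.37] [-5.   3.   0.8] 12.097323378645775 [ 0.2   0.3  -0.35  1.96  0.13  0.9  -1.52]
```

step_arm --motion '[0,0,0,0.02,0,0,0,0.02,0,0,0,0]'

```text
time: 9.05
ee_pos: [498.4, -3.4, 151.0]
orientation: [-3.141, 0.001, 0.23]
ft_force: [-4.8, 3.3, 1.6]
finger_gap: 12.3
```

```bash
python3 st.py
```

```text
9.05 [498.4  -3.4 151. ] [-3.141e+00  1.000e-03  2.300e-01] [0.6  0.97 0.62] [-4.8  3.3  1.6] 12.253903496807315 [ 0.19  0.3  -0.34  1.96  0.13  0.9  -1.55]
```

step_arm --motion '[0,0,0,-0.03,0,0,0,-0.07,0,0,0,-0.07,0,0,0,-0.07,0,0,0,-0.07,0,0,0,-0.07,0,0,0,-0.07,0,0,0,-0.07,0,0,0,-0.07,0,0,0,-0.07,0,0,0,-0.07,0,0,0,-0.07]'

```text
time: 10.05
ee_pos: [498.6, -3.7, 151.0]
orientation: [-3.141, -0.0, 1.033]
ft_force: [-4.3, 3.0, 0.1]
finger_gap: 12.3
```

```bash
python3 st.py
```

```text
10.05 [498.6  -3.7 151. ] [-3.141 -0.     1.033] [ 0.51  0.82 -0.03] [-4.3  3.   0.1] 12.323323449475327 [ 0.32  0.32 -0.49  1.95  0.19  0.91 -0.81]
```

step_arm --motion '[0,0,0,-0.07,0,0,0,-0.07,0,0,0,-0.07,0,0,0,-0.07,0,0,0,-0.07,0,0,0,-0.07,0,0,0,-0.07,0,0,0,-0.07,0,0,0,-0.07,0,0,0,-0.07,0,0,0,-0.07,0,0,0,0]'

```text
time: 11.05
ee_pos: [499.0, -3.7, 151.0]
orientation: [3.141, -0.0, 1.802]
ft_force: [-1.7, 2.8, -1.7]
finger_gap: 11.9
```

```bash
python3 st.py;  python3 -c "
from h import *
snap('wrist','w4');snap('side','s4')
b=cv2.imread('pics/side0.png')[160:280,255:375];c=cv2.imread('pics/s4.png')[160:280,255:375]
cv2.imwrite('pics/z4.png',np.hstack([cv2.resize(x,(400,400),interpolation=cv2.INTER_CUBIC) for x in (b,c)]))"
```

```text
11.05 [499.   -3.7 151. ] [ 3.141 -0.     1.802] [0.57 0.42 0.11] [-1.7  2.8 -1.7] 11.874319835808736 [ 0.44  0.35 -0.65  1.95  0.26  0.93 -0.11]
```

View pics/w4.png

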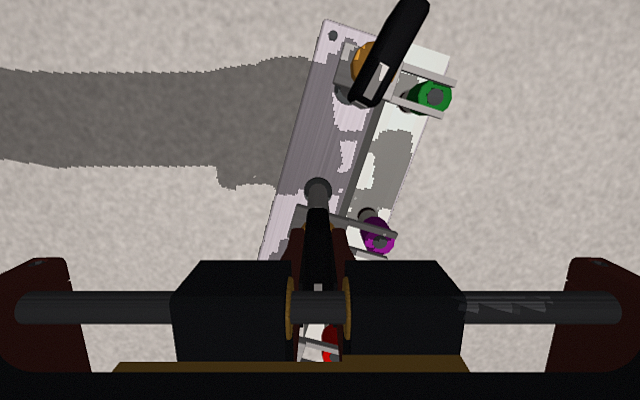

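View pics/z4.png

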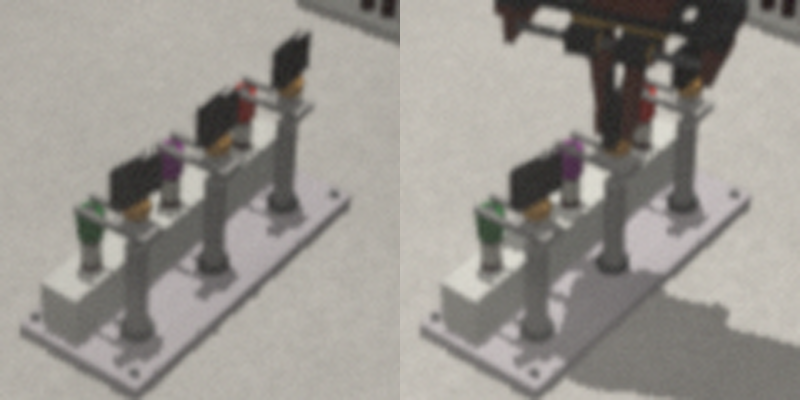

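step_arm --motion '[0,0,0,-0.04,0,0,0,-0.04,0,0,0,0,0,0,0,0,0,0,0,0,0,0,0,0]'

```text
time: 11.65
ee_pos: [499.0, -3.7, 151.0]
orientation: [3.141, -0.0, 1.876]
ft_force: [-0.1, 2.9, -6.4]
finger_gap: 12.0
```

```bash
python3 st.py;  python3 - <<'E'
from h import *
for n in ['scene','wrist']:
    im,d,m=snap(n,n+'5');K=m['mtx'];V=np.linalg.inv(m['view'])
    v,u=np.mgrid[:400,:640]
    P=(np.stack([(u-K[0,2])/K[0,0]*d,-(v-K[1,2])/K[1,1]*d,-d,np.ones_like(d)],-1)@V.T)[...,:3]
    M=(d>0)&(P[...,2]>176)&(P[...,2]<188)&(im.max(2)<60 if n=='wrist' else True)
    k,l,st,c=cv2.connectedComponentsWithStats(M.astype(np.uint8))
    for i in range(1,k):
        if st[i,4]>40: print(n,st[i],cv2.minAreaRect(P[l==i][:,:2].astype(np.float32)))
a=cv2.imread('pics/scene0.png')[160:260,270:370];b=cv2.imread('pics/scene5.png')[160:260,270:370]
cv2.imwrite('pics/z5.png',np.hstack([cv2.resize(x,(400,400),interpolation=cv2.INTER_CUBIC) for x in (a,b)]))
E
```

```text
11.65 [499.   -3.7 151. ] [ 3.141 -0.     1.876] [ 0.63 -0.1   0.03] [-0.1  2.9 -6.4] 12.048459809562345 [ 0.46  0.35 -0.67  1.94  0.27  0.93 -0.04]
scene [115  26  55  13  93] ((-1878.971923828125, 955.3983154296875), (472.880126953125, 53.2371826171875), 87.7663345336914)
scene [43 43 45 12 90] ((-1881.3653564453125, 363.5), (48.73501205444336, 306.9761047363281), 0.020983101800084114)
scene [ 0 53 42 11 93] ((-1889.42626953125, 80.20246887207031), (48.49554443359375, 245.84234619140625), 0.5898022651672363)
scene [339  55 143  30 313] ((203.4886474609375, 1279.7508544921875), (34.643795013427734, 896.1040649414062), 89.99405670166016)
scene [235  56  26   7  49] ((-686.7926025390625, 889.0237426757812), (205.28179931640625, 43.66183853149414), 8.941147804260254)
scene [504  57 136  24 305] ((979.734619140625, 1832.153076171875), (704.5423583984375, 45.27021789550781), 0.40164005756378174)
scene [214  67  29  12  72] ((-571.61279296875, 637.1904907226562), (24.274694442749023, 225.1195831298828), 1.5427342653274536)
scene [150  74  34  13  90] ((-762.962158203125, 350.98541259765625), (297.5232849121094, 22.28709602355957), 0.004311943892389536)
scene [  0 111  99  36 314] ((-630.0175170898438, -299.1455078125), (391.6264953613281, 38.90016174316406), 89.68116760253906)
scene [195 142  37  10  99] ((40.015220642089844, -27.604171752929688), (136.6181640625, 45.80831527709961), 48.1348762512207)
scene [309 179  10   9  47] ((500.0421142578125, -8.453544616699219), (23.982786178588867, 33.09629821777344), 64.0708236694336)
scene [289 193  11   9  44] ((494.56573486328125, -102.99822998046875), (46.31914138793945, 12.595380783081055), 86.08321380615234)
wrist [ 366    0   84  112 3143] ((506.39984130859375, 94.82807922363281), (43.6704216003418, 11.930071830749512), 76.05458068847656)
wrist [ 282  224   72   67 2083] ((499.0017395019531, 0.13836669921875), (29.97627830505371, 30.24203872680664), 63.109283447265625)
```

View pics/z5.png

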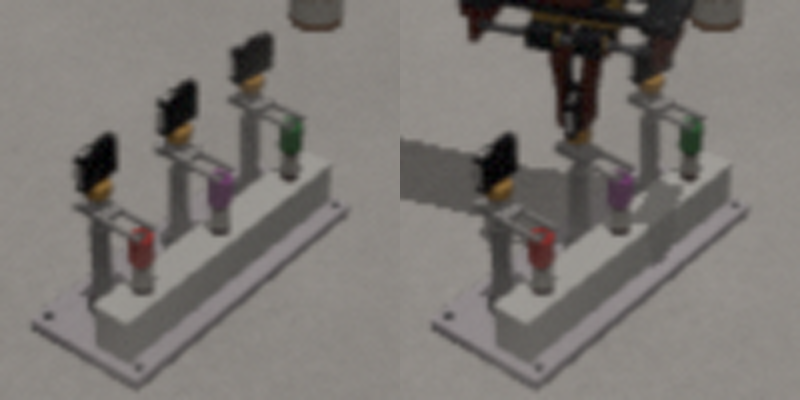

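View pics/wrist5.png

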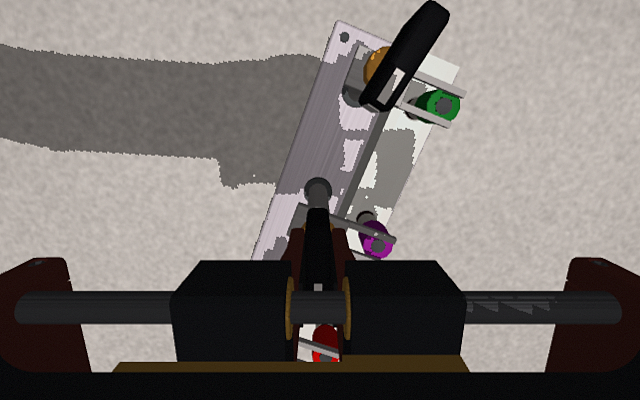

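```bash
python3 st.py; python3 -c "
from plant import bot
print(bot.finish_job())"
```

```text
11.75 [499.   -3.7 151.1] [ 3.141 -0.     1.876] [ 0.68 -0.13  0.02] [ 1.   2.  -7.1] 11.902380693165851 [ 0.46  0.35 -0.67  1.94  0.27  0.93 -0.04]
the job is handed in; nothing more can be done
None
```

I seated the thumbscrew at the purple-capped tube, backed it off a quarter turn, and handed the job in at 11.75 s with the bar still gripped. No verdict was reported.

- **Station:** the purple cap is on the middle tube (station 2), seen in all three cameras.
- **Seating:** I gripped the bar at 25 N and turned it about 1.2 rad clockwise. The stop showed as a rise in wrist torque from about 0 to 0.6 N m, with the seat at a tool yaw of about 0.31.
- **Back-off:** I then turned it back to a tool yaw of 1.876, about 1.57 rad from the seat.
- **Grip:** the finger gap is 11.9 mm on the 12 mm bar, the bar is still aligned with the fingers in the wrist view, and torque about the screw is near zero.
- **Other stations:** thumbscrew 3 measured the same as before. Thumbscrew 1 had only a rough check, at about the same angle. The tubes look unmoved in the scene view.
- **Not measured:** I did not re-measure the rack, jar or tip box, but the arm kept clear of them.
- **Uncertainty:** the seat angle is inferred from torque, so it could be off by a few hundredths of a radian. A vertical force of about 7 N and a sideways force of about 2 N remained on the tool at the end.

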